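# Fold away the three-leaf table guard

## Task

Fold the white three-leaf guard away on the grooming table: first fold its end leaf flat onto the middle leaf while the middle leaf still stands well open, then swing the two together until the pack lies flat against the fixed leaf. Leave the other things on the table where they are.

Things in the scene. Friction and masses are not known exactly. Their poses are not given: they have to be found in the camera images.
- guard: Fixed leaf, bolted to a dark foot plate on its +x side. All three leaves are upright white panels, 12 mm thick, from 12 to 130 mm above the table, joined by two upright hinges. Origin: on the table under the first hinge's axis, z up. The fixed leaf runs along +y from 8 to 155 mm, its mid-plane 18 mm to +x of the hinge axis. The other leaves fold on its -x side, towards the robot.
- mid_leaf (a joint): Middle leaf's angle about the first hinge, rad: 0 = folded flat, facing the fixed leaf and pointing along guard +y; grows counter-clockwise seen from above; 1.57 = pointing to guard -x; 3.1 = stop, about straight. It runs from 8 to 144 mm from the axis, its mid-plane 18 mm to the counter-clockwise (outer) side of the axis. Friction 0.40 N m, no spring: it stays where left.
- end_leaf (a joint): End leaf's angle to the middle leaf about the second hinge, rad: 0 = folded flat on the middle leaf's inner side, pointing back to the first hinge; grows counter-clockwise from above; 3.1 = stop, about straight. It runs from 8 to 125 mm from the axis, mid-plane 8 mm to the counter-clockwise (outer) side. Friction 0.10 N m. Folded it lies between the others (4 and 8 mm gaps); folded last it jams.
- guard_hinge (a point): Point on the first hinge's axis at the height of the leaves' tops (130 mm).
- guard_edge (a point): Top of the fixed leaf's free upright edge, 155 mm along guard +y, in its mid-plane.
- mid_hinge (a point): Point on the second hinge's axis (150 mm from the first along the middle leaf) at the height of the leaves' tops. It moves with the middle leaf.
- mid_centre (a point): Top edge of the middle leaf, in its mid-plane, 75 mm along it from the first hinge.
- end_edge (a point): Top of the end leaf's free upright edge, in its mid-plane, 125 mm from the second hinge.
- comb: Bystander: flat steel comb 170 x 30 mm, 5 mm thick, lying on the table in front of the guard; the leaves pass over it. Origin: centre of its underside.
- scissors: Bystander: scissors, 165 mm long, 6 mm thick, lying flat behind the guard. Origin: near the middle, on the table.
- spray: Bystander: white bottle, 60 mm across, 170 mm tall. Origin: centre of its underside.
- cotton_tub: Bystander: pale translucent tub with a white lid, 84 mm across, 80 mm tall, behind the fixed leaf. Origin: centre of its underside.
- bowl: Bystander: steel bowl, 140 mm across, 50 mm tall. Origin: centre of its underside.
- bristle_brush: Bystander: wooden brush, 195 mm long, 55 mm wide, 34 mm tall, bristles down. Origin: near the middle, on the table.
- clippers: Bystander: black hair clippers, 155 x 42 mm, 34 mm tall. Origin: centre of the body's underside.
Things that resemble listed ones, but are neither listed nor needed, are in the scene too. What is shaped like the guard but purple is not meant.

How it is judged (in metres and radians):
On the way, in this order (a step that is already met when the one before it is completed fails the run):
1. the end leaf is folded onto the middle leaf while the middle leaf still stands open (value of joint end_leaf below 0.15 rad and value of joint mid_leaf above 0.8 rad), for 0.2 s.
2. the two leaves are folded against the fixed leaf (value of joint each of end_leaf, mid_leaf below 0.12 rad), for 0.2 s.
At the end, for the whole second after the job is handed in: Both leaves are folded and still: the end leaf within 0.12 rad (7 degrees) of flat on the middle leaf, and the middle leaf within 0.12 rad of flat against the fixed leaf (all of step 2 and velocity of joint mid_leaf between -0.05 and 0.05 rad/s and velocity of joint end_leaf between -0.05 and 0.05 rad/s); the robot touches nothing.
It fails at once if a bystander is moved by more than 30 mm (distance of any of comb, scissors, spray, cotton_tub, bowl, bristle_brush, clippers from where it was at the start of the episode above 0.03 m).
It also fails if it takes over 48 s, if anything falls off the work surface, if the arm or the gripper's body presses on something with over 40 N, if the wrist force passes 120 N, or if a joint passes its speed limit or range.

## Robot

A 6-joint arm with a two-finger parallel gripper is mounted at the origin on the work surface. World frame = base frame: x ahead of the robot, y to its left, z up, the work surface at z = 0. Lengths are in mm, angles in rad, forces in N, time in s.
With the tool pointing down it reaches from about 275 to 750 mm from the base axis. Payload 10.2 kg.
Tool frame: the origin (TCP) lies midway between the tips of the shut fingers; the grasp point (between the pads) lies 19 mm behind it; z points along the fingers, y is the line along which they close (so a half turn about z gives the same grasp; the last joint's range is limited). The gripper opens to 85 mm and grips with 20 to 120 N. Pads are 22 mm wide; open, the fingers measure 114 mm over their backs; the gripper's body (76 mm by 85 mm) begins 54 mm behind the grasp point. The pads swing forward as they close: fully open they stand 13 mm farther back than shut.
Start: joints at [-1.401, 0.313, 1.498, -0, 1.331, -0.223], TCP at [200.946, -485.028, 231.294] pointing down, gripper open.
Joint ranges: [-2.94, 2.94], [-0.97, 2.17], [0.19, 2.56], [-1.23, 4.37], [0.02, 3.11], [-2.88, 2.88]. Speed limits (rad/s): [2.39, 2.39, 3.01, 3.14, 3.14, 3.14].

## Interface

Orientations are given as [roll, pitch, yaw] about the fixed x, y, z axes, in that order (R = Rz(yaw) Ry(pitch) Rx(roll)).
In Python, from workcell import monitor, vision, close_job gives the robot as it stands.
- The arm moves only by the tool arm_command, never from a script. Its argument "rows" is a list that holds one entry, the list of rows, each a list of 4 numbers: the shift along the tool's x, y, z each as a share of 0.02 m, from -1 to 1, then the turn about the tool's z as a share of 0.5 rad, from -1 to 1. In form: [[[tx, ty, tz, roll], ...]]. A call has 1 to 20 rows; each row shifts and turns the commanded pose from where the row before left it, along the tool's axes as they then stand; what a row does not reach is not made up. A row lasts 1/12 s, in which the tool goes at most 41.7 mm and 7.16 degrees, less where a joint would pass 70% of its speed; a pose out of reach is approached as far as the arm can. A call with a number of a shift or a turn outside -1 to 1 is refused whole. A call with a gripper value outside its range is refused whole. "hand" is the closure, from -1 (fully open) to 1 (shut), so that 0 is half open, set as the call begins (left out, the last holds). The fingers move at their own pace and stop on an object; "grip_force" is the grip in N (left out, the last holds). Time passes only in rows, so rows that do not move let the fingers close. It gives the time, the measured TCP pose, the force, the opening and the grip force at its end, in the units of the state.
- monitor.observe(): the state, without advancing time (a new reading comes with each control period).
- vision.snapshot(name): name is "scene" or "top" or "wrist"; returns a dict with "image" (400x640x3 uint8, red, green, blue), "z_map" (400x640 float32, mm along the optical axis (not along the pixel's ray), 0 where there is no reading), "fx", "fy", "cx", "cy" (pixels), "k1" (the pictures are not rectified: a ray, as slopes to the right and down, at radius r is drawn at 1 + k1 r^2 times it, then the intrinsics apply), "R" (3x3) and "t" (3): a world point X has camera coordinates R X + t; the wrist camera has in their place "T_tool_cam" (4x4, takes a point from camera to tool coordinates, whose origin is the TCP and whose axes are the flange's). Camera axes: x right, y down, z forward; pixel columns grow to the right and rows downward; lengths in mm; the calibration is good to about 2 mm. A picture is of the moment at which its call begins: read the wrist's pose just before it.
- close_job(): hands the job in; it is judged then, once.
The state is a dict: "time_s": time; "q": joint angles; "joint_vel": joint speeds; "tau": joint torques, N m; "tcp_pos": TCP position; "eef_rot": TCP orientation; "force": force on the tool from outside, world axes, zero at the start; "moment": the same for the moment, N m; "opening": finger opening in mm; "finger_force": force on a finger pad.
Only numpy, scipy, OpenCV 4.12 (cv2) and the standard library are available. Lean on these libraries where they do the work, as an engineer would, in place of code of your own. Each camera call takes 0.05 s, during which the arm holds its last target. There are 200 camera calls.

## Working session

There is one attempt and no reset: what is moved stays moved. The work goes in short steps, Python scripts to look and compute and a tool call to move; the robot and the scene stay as the last step left them, time stands still between calls to the robot, and variables do not carry over. Pictures are saved under pics/ and viewed, at most 10 in all, crops included, and the job is handed in when it is done.

Besides the shell and the picture viewer there is one more tool, called as name(argument=value, ...) on one line, values as JSON. arm_command: Moves the arm, as the interface text tells. Its arguments: {"type":"object","properties":{"rows":{"type":"array","items":{"type":"array","items":{"type":"array","items":{"type":"number"}}}},"hand":{"type":"number"},"grip_force":{"type":"number"}},"required":["rows"]}

```bash
mkdir -p pics
cat > h.py <<'E'
import numpy as np,cv2
from workcell import monitor,vision
def snap(n,f):
    s=vision.snapshot(n);cv2.imwrite(f,s["image"][:,:,::-1]);np.savez(f[:-4]+".npz",**s);return s
def ray(s,u,v):
    x,y=(u-s["cx"])/s["fx"],(v-s["cy"])/s["fy"];a,b=x,y
    for _ in range(10):
        k=1+float(s["k1"])*(a*a+b*b);a,b=x/k,y/k
    return np.array([a,b,1.])
def onz(s,u,v,z):
    R,t=np.array(s["R"]),np.array(s["t"]);d=R.T@ray(s,u,v);c=-R.T@t
    return c+d*(z-c[2])/d[2]
def depth(s,u,v):
    z=s["z_map"][int(v),int(u)];R,t=np.array(s["R"]),np.array(s["t"])
    return R.T@(ray(s,u,v)*z-t)
E
python3 - <<'E'
from h import *
snap("top","pics/top.png");s=snap("scene","pics/scene.png")
print(monitor.observe()["time_s"],monitor.observe()["eef_rot"])
E
```

```text
0.1 [-3.14050761e+00 -2.57039114e-04  3.92825415e-01]
```

View pics/top.png

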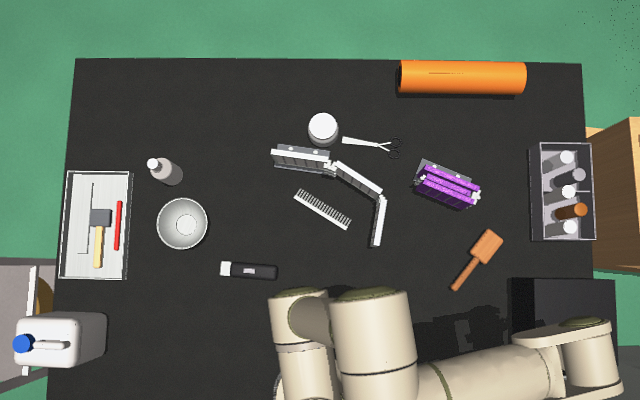

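View pics/scene.png

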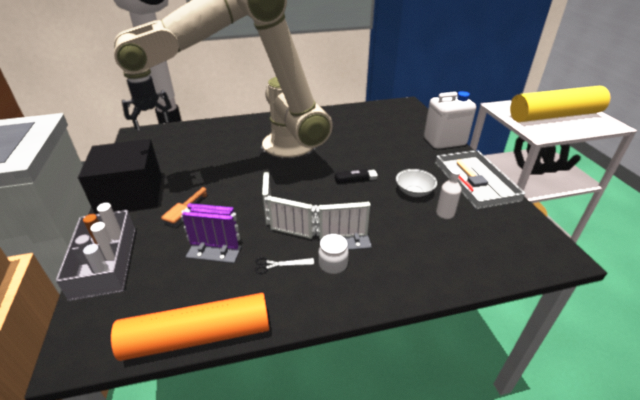

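Candidates: the white three-leaf guard at top (330,180) and the purple lookalike at (448,185). I choose the white one; a close crop will confirm it.

Run:
```python
import cv2
i=cv2.imread("pics/top.png")[125:265,250:420]
cv2.imwrite("pics/c1.png",cv2.resize(i,None,fx=4,fy=4,interpolation=cv2.INTER_CUBIC))
```

```text
(no output)
```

View pics/c1.png

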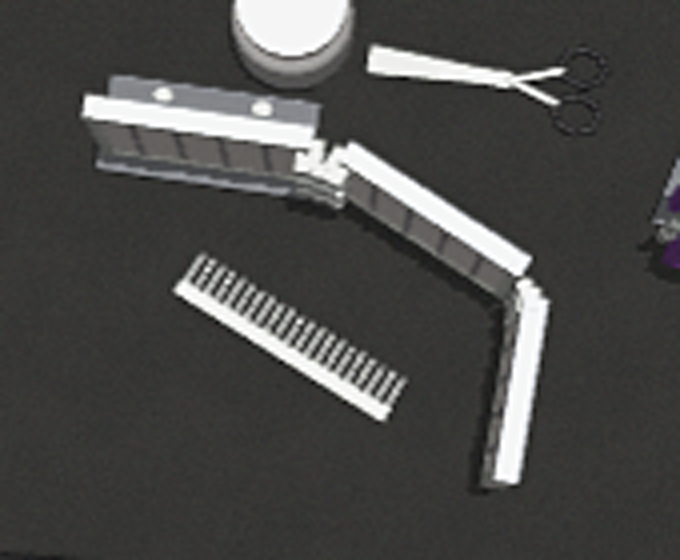

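The crop shows the white guard: fixed leaf top strip (86,107)–(316,132), mid strip (346,150)–(528,265), end strip (536,295)–(508,483) in crop pixels, comb inside the sweep.

Run:
```python
from h import *
s=np.load("pics/top.npz")
P={}
for n,(u,v) in dict(f1=(86,107),f0=(316,132),m0=(346,150),m1=(528,265),e0=(536,292),e1=(508,483)).items():
    u,v=250+u/4,125+v/4
    P[n]=onz(s,u,v,130)[:2];print(n,P[n].round(1))
for n,(u,v) in dict(combL=(190,270),combR=(395,400)).items(): print(n,onz(s,250+u/4,125+v/4,5).round(1))
for n,u,v in [("tub",322,125),("scis",345,140),("bowlc",183,223),("clip",250,271),("purp",421,172)]:
    print(n,depth(s,u,v).round(1))
ang=lambda a,b:np.arctan2(*(P[b]-P[a])[::-1])
f,m,e=ang("f0","f1"),ang("m0","m1"),ang("e0","e1")
for a,b in ("f0f1","m0m1","e0e1") and [("f0","f1"),("m0","m1"),("e0","e1")]: print(np.linalg.norm(P[b]-P[a]))
print("yaw",f-np.pi/2,"mid",(m-f)%(2*np.pi),"end",(e-m-np.pi)%(2*np.pi))
```

```text
f1 [640.7 129.9]
f0 [626.7 -18.2]
m0 [615.3 -37.5]
m1 [ 543.3 -153.8]
e0 [ 526.2 -159. ]
e1 [ 405.8 -142.1]
combL [553.8  68.8   5. ]
combR [466. -75.   5.]
tub [727.    2.8  81.8]
scis [706.1 -61.2   4.2]
bowlc [461.8 386.1   6.4]
clip [334.7 188.3  35.5]
purp [ 603.1 -260.6   84.4]
148.74154155497715
136.78474236746405
121.56546681265996
yaw -0.09394341366798264 mid 2.680954502328369 end 1.9866159803071115
```

arm_command(rows=[[[0, 0, 0, 0.196], [0, 0, 0, 0.196], [0, 0, 0, 0.196], [0, 0, 0, 0.197]]], hand=1)

```text
time_s: 0.43
tcp_pos: [200.9, -484.8, 230.9]
eef_rot: [-3.141, 0.0, -0.005]
force: [-0.1, -1.1, 0.2]
opening: 39.0
finger_force: 0.0
```

arm_command(rows=[[[0.6, -0.75, 0, 0], [0.6, -0.75, 0, 0], [0.6, -0.75, 0, 0], [0.6, -0.75, 0, 0], [0.6, -0.75, 0, 0], [0.6, -0.75, 0, 0], [0.6, -0.75, 0, 0], [0.6, -0.75, 0, 0], [0.6, -0.75, 0, 0], [0.6, -0.75, 0, 0], [0.6, -0.75, 0, 0], [0.6, -0.75, 0, 0], [0.6, -0.75, 0, 0], [0.6, -0.75, 0, 0], [0.6, -0.75, 0, 0], [0.6, -0.75, 0, 0], [0.6, -0.75, 0, 0], [0.6, -0.75, 0, 0], [0.6, -0.75, 0, 0], [0, 0, 0, 0]]])

```text
time_s: 2.1
tcp_pos: [430.0, -197.9, 231.1]
eef_rot: [-3.141, 0.0, 0.003]
force: [-0.4, -0.4, -0.1]
opening: 0.5
finger_force: 0.0
```

arm_command(rows=[[[0, 0, 1, 0], [0, 0, 1, 0], [0, 0, 1, 0], [0, 0, 1, 0], [0, 0, 1, 0], [0, 0, 1, 0], [0, 0, 1, 0], [0, 0, 0.95, 0], [0, 0, 0, 0]]])

```text
time_s: 2.85
tcp_pos: [427.0, -199.2, 69.3]
eef_rot: [-3.138, 0.005, -0.0]
force: [-0.0, 0.8, -1.1]
opening: -0.2
finger_force: 0.0
```

Run:
```python
import numpy as np
H=np.array([530,-151.])
p=np.array([430,-198.])
for a in range(172,50,-6):
    t=np.radians(a);d=np.array([np.cos(t),np.sin(t)]);n=np.array([-d[1],d[0]])
    q=H+95*d+(14+11*abs(n[0])+14.5*abs(n[1]))*n
    print(a,q.round(0),((q-p)/[20,-20]).round(2));p=q
```

```text
172 [ 432. -167.] [ 0.09 -1.53]
166 [ 430. -158.] [-0.07 -0.48]
160 [ 430. -148.] [-0.02 -0.49]
154 [ 431. -138.] [ 0.03 -0.5 ]
148 [ 432. -128.] [ 0.09 -0.5 ]
142 [ 435. -118.] [ 0.15 -0.5 ]
136 [ 439. -108.] [ 0.2  -0.49]
130 [445. -99.] [ 0.26 -0.47]
124 [451. -90.] [ 0.32 -0.45]
118 [458. -81.] [ 0.37 -0.41]
112 [467. -74.] [ 0.42 -0.37]
106 [476. -68.] [ 0.47 -0.32]
100 [487. -62.] [ 0.51 -0.27]
94 [497. -58.] [ 0.54 -0.21]
88 [508. -55.] [ 0.52 -0.14]
82 [517. -53.] [ 0.44 -0.1 ]
76 [526. -52.] [ 0.45 -0.06]
70 [535. -52.] [ 0.47 -0.01]
64 [544. -52.] [0.48 0.03]
58 [554. -54.] [0.48 0.08]
52 [564. -57.] [0.48 0.13]
```

arm_command(rows=[[[0.1, -0.5, 0, 0], [0.1, -0.5, 0, 0], [0, -0.4, 0, 0], [0, -0.4, 0, 0], [0, -0.5, 0, 0], [0, -0.5, 0, 0], [0.1, -0.5, 0, 0], [0.15, -0.5, 0, 0], [0.2, -0.5, 0, 0], [0.26, -0.47, 0, 0], [0.32, -0.45, 0, 0], [0.37, -0.41, 0, 0], [0.42, -0.37, 0, 0], [0, 0, 0, 0]]])

```text
time_s: 4.02
tcp_pos: [470.7, -78.7, 72.3]
eef_rot: [-3.142, -0.001, 0.002]
force: [-0.1, 0.0, 0.4]
opening: -0.1
finger_force: 0.0
```

Run:
```python
from h import *
s=snap("top","pics/t2.png")
i=s["image"][125:265,250:420,::-1]
cv2.imwrite("pics/c2.png",cv2.resize(i,None,fx=4,fy=4,interpolation=cv2.INTER_CUBIC))
```

```text
(no output)
```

View pics/c2.png

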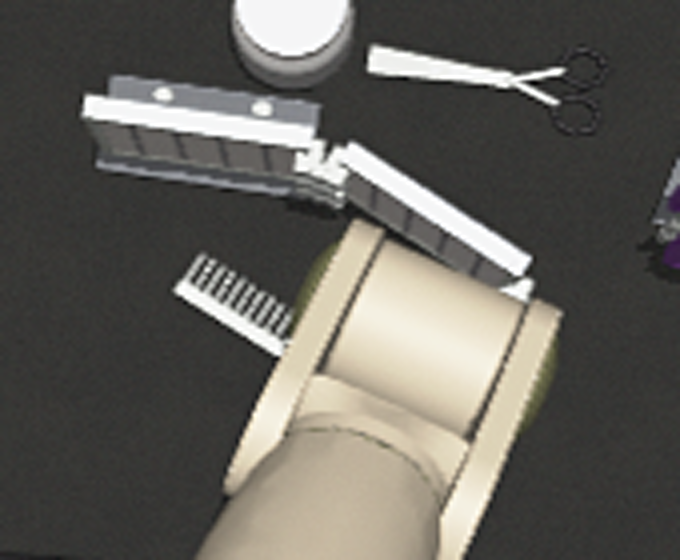

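The mid leaf has not moved, and the comb is in place. The end leaf is hidden under the wrist. Continuing the sweep.

arm_command(rows=[[[0.45, -0.32, 0, 0], [0.5, -0.27, 0, 0], [0.54, -0.21, 0, 0], [0.52, -0.14, 0, 0], [0.44, -0.1, 0, 0], [0.45, -0.06, 0, 0], [0.4, 0, 0, 0], [0.3, 0, 0, 0], [0, 0, 0, 0], [0, 0, 0, 0]]])

```text
time_s: 4.9
tcp_pos: [541.4, -58.0, 72.2]
eef_rot: [3.141, -0.0, 0.0]
force: [-0.2, -0.4, 0.2]
opening: 0.2
finger_force: 0.0
```

arm_command(rows=[[[0.2, 0, 0, 0], [0.2, 0.0, 0, 0], [0.15, 0.03, 0, 0], [0, 0, 0, 0], [0, 0, 0, 0]]])

```text
time_s: 5.32
tcp_pos: [552.3, -58.5, 72.3]
eef_rot: [-3.142, -0.0, 0.0]
force: [-2.5, 1.1, 0.8]
opening: 0.1
finger_force: 0.0
```

Run:
```python
from h import *
s=snap("top","pics/t3.png")
a=s["image"][125:265,250:420,::-1]
a=cv2.resize(a,None,fx=4,fy=4,interpolation=cv2.INTER_CUBIC)
cv2.imwrite("pics/c3.png",a)
```

```text
(no output)
```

View pics/c3.png

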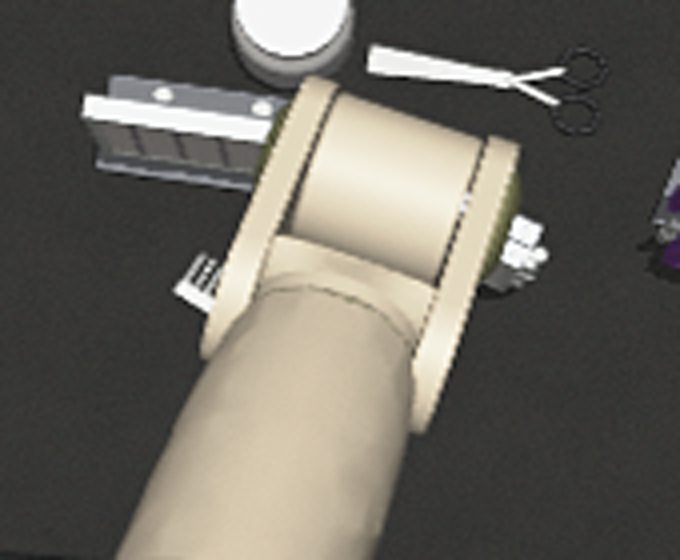

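The mid leaf's tip shifted to crop (540,228), so it opened slightly under the clamped end leaf. I'll back off, rise and look.

arm_command(rows=[[[-0.5, 0, 0, 0], [-1, 0, 0, 0], [-0.5, 0, -1, 0], [0, 0, -1, 0], [0, 0, -1, 0], [0, 0, -1, 0], [-1, 0, -1, 0], [-1, 0, -1, 0], [-1, 0, -1, 0], [-1, 0, 0, 0], [-1, 0, 0, 0], [-1, 0, 0, 0], [0, 0, 0, 0]]])

```text
time_s: 6.45
tcp_pos: [390.2, -58.4, 212.5]
eef_rot: [3.141, -0.0, -0.0]
force: [0.1, -0.7, 0.1]
opening: -0.0
finger_force: 0.0
```

Run:
```python
from h import *
s=snap("top","pics/t4.png")
a=s["image"][125:265,250:420,::-1]
a=cv2.resize(a,None,fx=4,fy=4,interpolation=cv2.INTER_CUBIC)
cv2.imwrite("pics/c4.png",a)
```

```text
(no output)
```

View pics/c4.png

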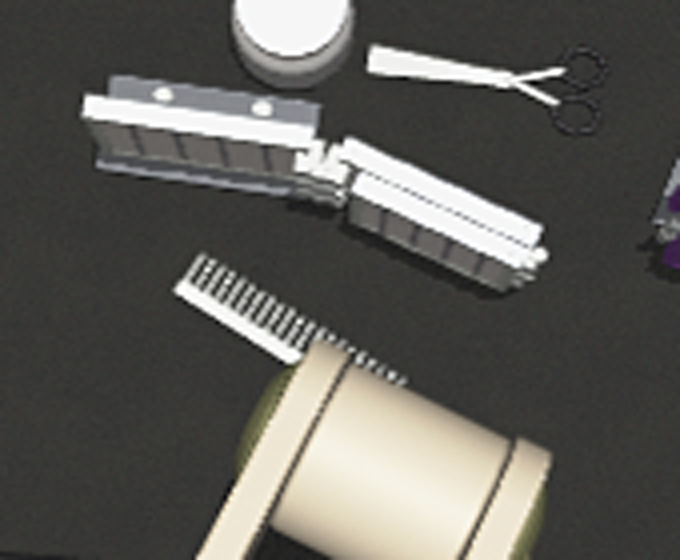

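End leaf lies flat and parallel on the mid leaf (two strips (345,143)–(540,230) touching), mid ≈2.83 rad, bystanders in place. Next I go over to the outer side of the mid leaf.

arm_command(rows=[[[0.98, 0.4, 0, 0], [0.98, 0.4, 0, 0], [0.98, 0.4, 0, 0], [0.98, 0.4, 0, 0], [0.98, 0.4, 0, 0], [0.98, 0.4, 0, 0], [0.98, 0.4, 0, 0], [0.98, 0.4, 0, 0], [0.98, 0.4, 0, 0], [0.98, 0.4, 0, 0], [0.98, 0.4, 0, 0], [0.98, 0.4, 0, 0], [0, 0, 0, 0], [0, 0, 0, 0]]])

```text
time_s: 7.67
tcp_pos: [628.2, -154.7, 211.1]
eef_rot: [-3.141, 0.0, 0.0]
force: [0.6, 0.1, -0.0]
opening: 0.1
finger_force: 0.0
```

arm_command(rows=[[[0, 0, 1, 0], [0, 0, 1, 0], [0, 0, 1, 0], [0, 0, 1, 0], [0, 0, 1, 0], [0, 0, 1, 0], [0, 0, 1, 0], [0, 0, 0, 0], [0, 0, 0, 0]]])

```text
time_s: 8.42
tcp_pos: [627.1, -154.1, 72.2]
eef_rot: [-3.141, 0.001, 0.001]
force: [0.8, -0.8, 0.3]
opening: -0.2
finger_force: 0.0
```

Run:
```python
import numpy as np
H=np.array([606,-23.])
p=np.array([625,-154.])
for a in range(246,72,-6):
    t=np.radians(a);d=np.array([np.cos(t),np.sin(t)]);n=np.array([-d[1],d[0]])
    q=H+112*d+(24+11*abs(n[0])+14.5*abs(n[1]))*n
    print(a,q.round(0),((q-p)/[20,-20]).round(2).tolist());p=q
```

```text
246 [ 597. -142.] [-1.4, -0.62]
240 [ 585. -140.] [-0.58, -0.06]
234 [ 574. -138.] [-0.58, -0.12]
228 [ 562. -134.] [-0.58, -0.19]
222 [ 551. -129.] [-0.56, -0.25]
216 [ 540. -123.] [-0.54, -0.31]
210 [ 530. -115.] [-0.51, -0.38]
204 [ 521. -107.] [-0.47, -0.44]
198 [512. -97.] [-0.42, -0.49]
192 [505. -86.] [-0.37, -0.55]
186 [499. -74.] [-0.31, -0.59]
180 [494. -61.] [-0.24, -0.63]
174 [490. -51.] [-0.18, -0.54]
168 [488. -39.] [-0.12, -0.57]
162 [487. -28.] [-0.06, -0.59]
156 [487. -16.] [-0.0, -0.6]
150 [488.  -3.] [0.06, -0.61]
144 [491.   9.] [0.13, -0.61]
138 [495.  21.] [0.2, -0.6]
132 [500.  32.] [0.27, -0.58]
126 [507.  43.] [0.34, -0.55]
120 [515.  54.] [0.4, -0.52]
114 [524.  63.] [0.46, -0.47]
108 [534.  71.] [0.52, -0.42]
102 [546.  79.] [0.57, -0.36]
96 [558.  85.] [0.61, -0.29]
90 [571.  89.] [0.65, -0.22]
84 [581.  92.] [0.52, -0.16]
78 [592.  94.] [0.54, -0.11]
```

arm_command(rows=[[[-0.5, -0.2, 0, 0], [-0.5, -0.2, 0, 0], [-0.5, -0.2, 0, 0], [-0.3, -0.03, 0, 0], [-0.3, -0.03, 0, 0], [-0.3, -0.06, 0, 0], [-0.3, -0.06, 0, 0], [-0.3, -0.1, 0, 0], [-0.3, -0.1, 0, 0], [-0.28, -0.12, 0, 0], [-0.28, -0.12, 0, 0], [-0.27, -0.16, 0, 0], [-0.27, -0.16, 0, 0], [-0.25, -0.19, 0, 0], [-0.25, -0.19, 0, 0], [-0.24, -0.22, 0, 0], [-0.24, -0.22, 0, 0], [-0.21, -0.25, 0, 0], [-0.21, -0.25, 0, 0]]])

```text
time_s: 10.0
tcp_pos: [510.9, -96.8, 72.3]
eef_rot: [3.142, 0.0, 0.0]
force: [2.7, -3.5, 3.7]
opening: -0.1
finger_force: 0.0
```

arm_command(rows=[[[-0.18, -0.28, 0, 0], [-0.18, -0.28, 0, 0], [-0.15, -0.3, 0, 0], [-0.15, -0.3, 0, 0], [-0.12, -0.31, 0, 0], [-0.12, -0.31, 0, 0], [-0.09, -0.28, 0, 0], [-0.09, -0.28, 0, 0], [-0.06, -0.28, 0, 0], [-0.06, -0.28, 0, 0], [-0.03, -0.3, 0, 0], [-0.03, -0.3, 0, 0], [0, -0.3, 0, 0], [0, -0.3, 0, 0], [0.03, -0.3, 0, 0], [0.03, -0.3, 0, 0], [0.06, -0.3, 0, 0], [0.06, -0.3, 0, 0], [0, 0, 0, 0]]])

```text
time_s: 11.58
tcp_pos: [489.7, 9.9, 72.1]
eef_rot: [-3.141, 0.001, 0.001]
force: [0.2, 0.9, 0.2]
opening: -0.5
finger_force: 0.0
```

Run:
```python
from h import *
s=snap("scene","pics/s5.png")
a=s["image"][150:290,220:410,::-1]
a=cv2.resize(a,None,fx=4,fy=4,interpolation=cv2.INTER_CUBIC)
cv2.imwrite("pics/c5.png",a)
```

```text
(no output)
```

View pics/c5.png

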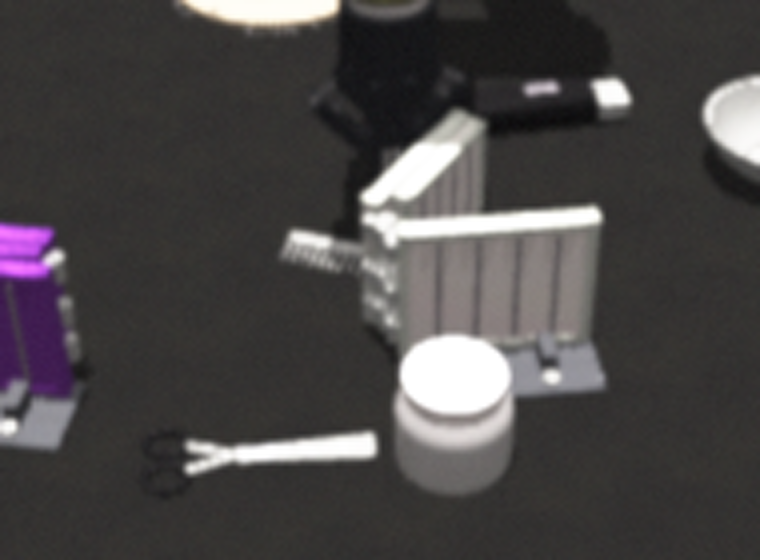

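The pack (top strips (370,195)–(480,120)) is swinging together, and nothing else has moved.

arm_command(rows=[[[0.1, -0.3, 0, 0], [0.1, -0.3, 0, 0], [0.13, -0.29, 0, 0], [0.13, -0.29, 0, 0], [0.17, -0.27, 0, 0], [0.17, -0.27, 0, 0], [0.2, -0.26, 0, 0], [0.2, -0.26, 0, 0], [0.23, -0.23, 0, 0], [0.23, -0.23, 0, 0], [0.26, -0.21, 0, 0], [0.26, -0.21, 0, 0], [0.28, -0.18, 0, 0], [0.28, -0.18, 0, 0], [0.3, -0.14, 0, 0], [0.3, -0.14, 0, 0], [0.3, -0.1, 0, 0], [0, 0, 0, 0]]])

```text
time_s: 13.13
tcp_pos: [563.8, 86.3, 72.3]
eef_rot: [-3.141, -0.001, 0.0]
force: [0.6, -0.1, -0.2]
opening: -0.2
finger_force: 0.0
```

arm_command(rows=[[[0.25, -0.1, 0, 0], [0.2, 0, 0, 0], [0.2, 0, 0, 0], [0.1, 0, 0, 0], [0, 0, 0, 0], [0, 0, 0, 0]]])

```text
time_s: 13.63
tcp_pos: [575.6, 88.6, 71.6]
eef_rot: [-3.14, 0.006, -0.0]
force: [-12.6, 2.4, 2.4]
opening: 0.3
finger_force: 0.0
```

arm_command(rows=[[[0.15, 0, 0, 0], [0, 0, 0, 0], [0, 0, 0, 0], [-0.5, 0, 0, 0], [-1, 0, 0, 0], [-1, 0, 0, 0], [-1, 0, -1, 0], [-1, 0, -1, 0], [-1, 0, -1, 0], [-1, 0, -1, 0], [-1, 0, -1, 0], [-1, 0, -1, 0], [0, 0, 0, 0]]])

```text
time_s: 14.72
tcp_pos: [410.2, 88.1, 196.0]
eef_rot: [3.141, -0.007, 0.001]
force: [0.3, -0.7, 0.6]
opening: 0.4
finger_force: 0.0
```

Run:
```python
from h import *
s=snap("top","pics/t6.png")
a=s["image"][125:265,250:420,::-1]
a=cv2.resize(a,None,fx=4,fy=4,interpolation=cv2.INTER_CUBIC)
cv2.imwrite("pics/c6.png",a)
```

```text
(no output)
```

View pics/c6.png

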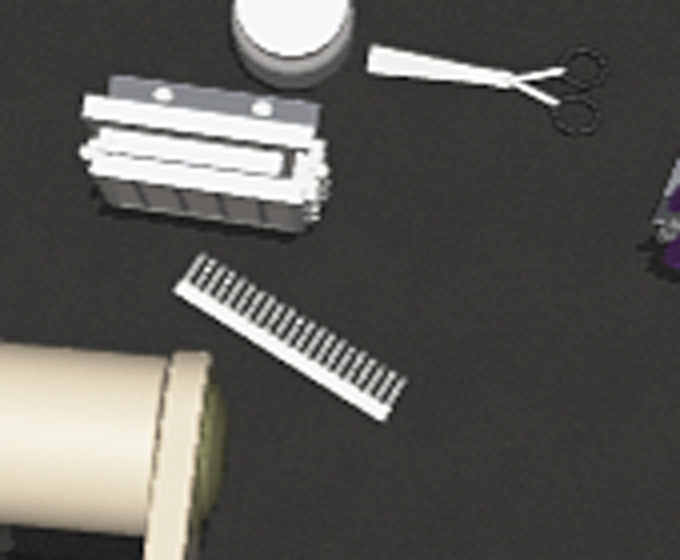

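The pack is folded flat: all three strips are parallel within about 0.02 rad, and comb, scissors and tub are where they were. The arm is clear, so I'm handing in.

```bash
python3 -c "
from workcell import close_job
print(close_job())"
```

```text
the job is handed in; nothing more can be done
None
```

I folded the end leaf onto the open middle leaf, then swung the pack flat against the fixed leaf; the last picture shows the leaves parallel within about 0.02 rad, no bystander in view moved and the arm clear, and I handed the job in at about 15 s (no verdict was returned).

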